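# Slide the last can home into the can rack

### The arm

A 6-joint arm with a two-finger parallel gripper is mounted at the origin on the work surface. World frame = base frame: x ahead of the robot, y to its left, z up, the work surface at z = 0. Lengths are in mm, angles in degrees, forces in N, time in s.
With the tool pointing down it reaches from about 300 to 850 mm from the base axis. Payload 4.2 kg.
Tool frame: the origin (TCP) lies at the very end of the fingers, on their centre line; the grasp point (between the pads) lies 19 mm behind it; z points along the fingers, x is the direction in which the jaws open and shut, and the axes are right-handed (so a half turn about z gives the same grasp; the last joint's range is limited). The gripper opens to 91 mm and grips with 3 to 60 N. Pads are 32 mm wide; open, the fingers measure 118 mm over their backs; the gripper's body (76 mm by 178 mm) begins 60 mm behind the grasp point.
Start: joints at [71.047, 18.312, 89.639, -0, 72.044, -1.146], TCP at [175.849, 547.467, 213.976] pointing down, gripper open.
Joint ranges: [-177.97, 177.97], [-48.28, 115.42], [12.27, 149.76], [-77.06, 257.06], [2.81, 150.46], [-146.56, 146.56]. Speed limits (degrees/s): [147.25, 147.25, 180, 180, 180, 180].

### API

Orientations are given as [roll, pitch, yaw] about the fixed x, y, z axes, in that order (R = Rz(yaw) Ry(pitch) Rx(roll)).
In Python, from workcell import env gives the robot as it stands.
- The arm moves only by the tool servo_tool, never from a script. Its argument "plan" is a list of rows, each a list of 3 entries, a list of its own where there are three numbers: the turn, a rotation vector about the tool's x, y, z in degrees, then the shift along the tool's x, y, z in mm, then the finger opening in mm, from 0 to 91.2. In form: [[[ax, ay, az], [dx, dy, dz], claw], ...]. A call has exactly 10 rows; each row shifts and turns the pose as measured when the row begins, along the tool's axes as they then stand; what a row does not reach is not made up. A row lasts 1/8 s, in which the tool goes at most 62.5 mm and 10.7 degrees, less where a joint would pass 70% of its speed; a pose out of reach is approached as far as the arm can. A call with a gripper value outside its range is refused whole. The fingers move at their own pace and stop on an object; "squeeze" is the grip in N (left out, the last holds). Time passes only in rows, so rows that do not move let the fingers close, or fill a call up. It gives the time, the measured TCP pose, the force and the opening at its end, in the units of the state.
- env.state(): the state, without advancing time (a new reading comes with each control period).
- env.grab_frame(name): name is "scene" or "top" or "wrist"; returns a dict with "pixels" (384x512x3 uint8, red, green, blue), "intrinsics" (3x3 intrinsics, pixels), "eye" and "attitude" of the camera in the world. Camera axes: x right, y up, looking along -z (the intrinsics and any distortion apply to the point x, -y, -z); pixel columns grow to the right and rows downward; lengths in mm; the calibration is good to about 2 mm. A picture is of the moment at which its call begins. There is no depth.
- env.job_done(): hands the job in, once; it reports no verdict.
The state is a dict: "time_s": time; "qpos": joint angles; "qvel": joint speeds; "effort": joint torques, N m; "ee_pos": TCP position; "ee_rot": TCP orientation; "force": force on the tool from outside, world axes, zero at the start; "torque": the same for the moment, N m; "gripper_width": finger opening in mm.
Only numpy, scipy, OpenCV 4.12 (cv2) and the standard library are available. Lean on these libraries where they do the work, as an engineer would, in place of code of your own. Each camera call takes 0.05 s, during which the arm holds its last target.

### The job

At the food pantry table, push the can that stands out on the open table into the empty lane of the three-lane can rack, until it is fully home against the back of the lane. Slide it along the table with the fingertips, upright all the way: do not pick it up or tip it, and leave the other cans, the jar and the carton where they are.

Things in the scene. Friction and masses are not known exactly. Their poses are not given: they have to be found in the camera images.
- can: the can to push: plain steel food can with a pale paper band, 72 mm diameter, 52 mm high, about 0.2 kg; origin at the centre of its underside, z up; it stands loose on the open table, to the robot's left of the rack. A push of under 4 N slides it.
- rack: plywood rack fixed to the table, no floor. Its x points into the lanes, y across them, z up. Four dividers 6 mm thick, 45 mm high, at y = -135, -45, 45, 135 mm make 3 lanes 84 mm wide (middles y = -90, 0, 90), from the open mouth at x = -50 to the inner face of the back wall at x = 36 mm. Origin on the table, mid lane; a can that is home has its centre at x = 0. The mouth faces about world +y.
- slip: thin flat square of cardboard, 56 mm, 1 mm thick, lying in the one empty lane; its centre (the origin) is where the centre of the can stands when home. Which lane it is varies. The can slides over it without any resistance.
- shelf_can_a: plain steel food can with a pale paper band, 72 mm diameter, 52 mm high, about 0.2 kg; origin at the centre of its underside, z up; it already stands in a lane of the rack; not to be disturbed.
- shelf_can_b: plain steel food can with a pale paper band, 72 mm diameter, 52 mm high, about 0.2 kg; origin at the centre of its underside, z up; it already stands in a lane of the rack; not to be disturbed.
- jar: glass jar with a metal lid, 60 mm diameter, 95 mm high, origin at the centre of its underside; stands near the work, not to be disturbed.
- carton: small cardboard box, 90 x 50 mm (its x, y), 70 mm high, origin at the centre of its underside; stands near the work, not to be disturbed.

How it is judged (in metres and radians):
At the end, for the whole second after the job is handed in: The can stands upright at rest on the table in the empty lane, within 5 mm of touching the back wall and its centre within 12 mm of the slip's; the other cans, jar and carton are within 20 mm of where they were (x of can in the frame of rack above -0.005 m and horizontal distance between can and slip below 0.012 m and height (world z) of can below 0.004 m and angle between can's own z axis and vertical below 0.08 rad and linear speed of can below 0.01 m/s and distance of each of shelf_can_a, shelf_can_b, jar, carton from where it was at the start of the episode below 0.02 m).
It fails at once if the can is lifted more than 10 mm off the table (height (world z) of can above 0.01 m).
It fails at once if the can is tipped by more than 20 degrees (angle between can's own z axis and vertical above 0.35 rad).
It fails at once if another can, the jar or the carton is moved by more than 20 mm (distance of any of shelf_can_a, shelf_can_b, jar, carton from where it was at the start of the episode above 0.02 m).
It also fails if it takes over 48 s, if anything falls off the work surface, if the arm or the gripper's body presses on something with over 40 N, if the wrist force passes 120 N, or if a joint passes its speed limit or range.

## Working session

There is one attempt and no reset: what is moved stays moved. The work goes in short steps, Python scripts to look and compute and a tool call to move; the robot and the scene stay as the last step left them, time stands still between calls to the robot, and variables do not carry over. Pictures are saved under pics/ and viewed, and the job is handed in when it is done.

Besides the shell and the picture viewer there is one more tool, called after "Emit:" as a command line: name --argument value ..., lists and objects as JSON in quotes. servo_tool: Moves the arm, as the interface text tells. Its arguments: {"type":"object","properties":{"plan":{"type":"array"},"squeeze":{"type":"number"}},"required":["plan"]}

```bash
mkdir -p pics; python3 - <<'E'
from workcell import env
import cv2
for n in ["scene","top"]:
    f=env.grab_frame(n); cv2.imwrite(f"pics/{n}0.png",f["pixels"][:,:,::-1]); print(n,f["intrinsics"],f["eye"],f["attitude"],[k for k in f])
print(env.state())
E
```

```text
scene [[407.83716751   0.         250.9426478 ]
 [  0.         407.83716751 195.70170446]
 [  0.           0.           1.        ]] [1031.6884638   523.99170346  861.34376703] [ 41.24893074   1.08907509 136.66451001] ['pixels', 'intrinsics', 'eye', 'attitude']
top [[346.39262945   0.         255.6939197 ]
 [  0.         346.39262945 196.72936571]
 [  0.           0.           1.        ]] [497.30570894  17.04569935 921.43466179] [  5.50268105  -1.33473209 -91.69338654] ['pixels', 'intrinsics', 'eye', 'attitude']
{'time_s': 0.1, 'qpos': array([ 7.10485754e+01,  1.83474588e+01,  8.96986774e+01,  8.54007785e-05,
        7.20442865e+01, -1.14531183e+00]), 'qvel': array([-0.07023549, -0.0423485 , -0.26094277,  0.0402549 , -0.03110511,
        0.05596149]), 'effort': array([ 8.20722453e-04, -4.13327265e+01, -2.32511795e+01,  7.29794567e-02,
        4.21685237e-02, -7.08808193e-05]), 'ee_pos': array([175.68060304, 547.0337039 , 213.21456847]), 'ee_rot': array([-1.79998111e+02,  9.04030566e-02,  7.21938624e+01]), 'force': array([ 0.25021398, -0.15669008,  0.0589635 ]), 'torque': array([-0.05151594,  0.03839381, -0.00122644]), 'gripper_width': 90.79450580747825}
```

View pics/scene0.png

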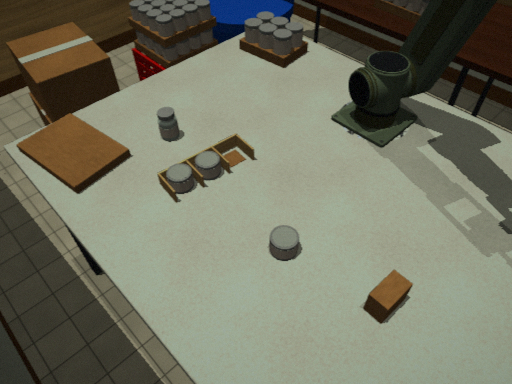

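View pics/top0.png

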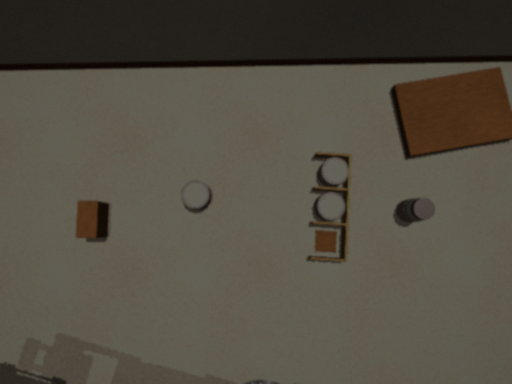

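The top view shows the loose can at about (196,195) and the slip in the lane nearest the robot at about (326,241). The lane mouths face image left, which is +y. The carton is at (90,219) and the jar at (420,209).

```bash
cat > h.py <<'E'
import numpy as np, cv2
from scipy.spatial.transform import Rotation as Ro
def cast(f,uv,z):
    K=f["intrinsics"]; R=Ro.from_euler('xyz',f["attitude"],degrees=True).as_matrix()
    uv=np.atleast_2d(np.array(uv,float)); d=np.c_[(uv[:,0]-K[0,2])/K[0,0],-(uv[:,1]-K[1,2])/K[1,1],-np.ones(len(uv))]@R.T
    e=np.array(f["eye"]); return e+d*((z-e[2])/d[:,2])[:,None]
E
python3 - <<'E'
from workcell import env
from h import *
f=env.grab_frame("top"); im=f["pixels"]; hsv=cv2.cvtColor(im,cv2.COLOR_RGB2HSV)
m=cv2.inRange(hsv,(3,90,30),(25,255,255)); 
n,l,s,c=cv2.connectedComponentsWithStats(m)
for i in range(1,n):
    if s[i,4]>30: print(s[i],c[i].round(1),cast(f,c[i],1)[0].round(1))
sl=[(u,v) for u,v in []]
# rack pts at top z=45 : hand read
P=[(314,155.5),(349,154.5),(346,259),(310,258)]
print(cast(f,P,45).round(1))
for nm,(x,y,w,h) in {"mag":(290,140,80,135),"can":(170,170,55,55)}.items():
    cv2.imwrite(f"pics/{nm}.png",cv2.convertScaleAbs(cv2.resize(im[y:y+h,x:x+w,::-1],None,fx=4.4*1,fy=4.4,interpolation=cv2.INTER_CUBIC),alpha=1.6))
g=im[170:225,170:225].astype(int); 
print(hsv[195,160:235].tolist()[::3])
s=env.grab_frame("scene"); ims=s["pixels"]
cv2.imwrite("pics/s2.png",cv2.resize(ims[100:270,140:320,::-1],None,fx=4,fy=3.5*1.0,interpolation=cv2.INTER_CUBIC))
E
```

```text
[ 394   67  118   90 7967] [454.5 111.3] [ 808.1 -565.4    1. ]
[309 152  43 110 913] [336.5 207.2] [ 551.2 -222.5    1. ]
[ 76 201  25  38 810] [ 87.  219.2] [538.1 437.3   1. ]
[315 230  22  23 441] [325.4 240.8] [ 462.9 -188.2    1. ]
[[ 683.9 -159.6   45. ]
 [ 684.3 -250.7   45. ]
 [ 417.7 -228.3   45. ]
 [ 423.  -137.5   45. ]]
[[22, 49, 98], [21, 49, 99], [26, 44, 99], [23, 43, 100], [22, 46, 99], [25, 43, 101], [24, 39, 99], [18, 36, 91], [21, 41, 99], [23, 33, 100], [25, 33, 100], [26, 36, 98], [23, 31, 99], [28, 31, 99], [23, 31, 100], [22, 28, 100], [12, 31, 83], [17, 62, 58], [20, 52, 99], [20, 46, 100], [25, 44, 99], [18, 51, 100], [21, 51, 100], [21, 49, 98], [20, 52, 98]]
```

```bash
ls pics
```

```text
can.png
mag.png
s2.png
scene0.png
top0.png
```

View pics/mag.png

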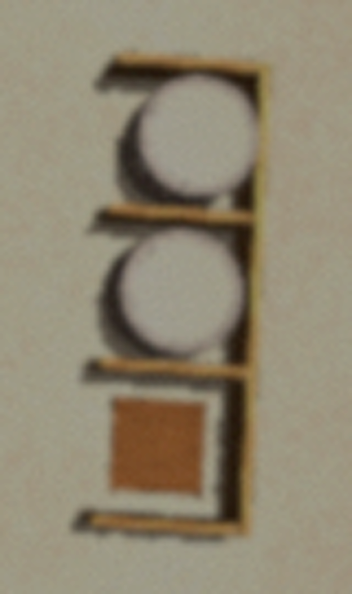

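View pics/can.png

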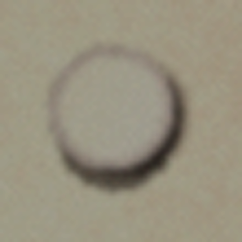

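```bash
python3 - <<'E'
from workcell import env
from h import *
f=env.grab_frame("top"); im=f["pixels"]; hsv=cv2.cvtColor(im,cv2.COLOR_RGB2HSV)
M=lambda u,v:(290+(u+.5)/4.4-.5,140+(v+.5)/4.4-.5)
L=[((120,60),(265,70)),((105,215),(250,219)),((95,365),(247,373)),((85,520),(247,525)),((265,65),(247,530))]
for a,b in L:
    p=cast(f,[M(*a),M(*b)],45); d=p[1]-p[0]; print(p[:,:2].round(1).tolist(),np.degrees(np.arctan2(d[1],d[0])).round(2))
m=cv2.inRange(hsv,(3,90,30),(25,255,255)); n,l,s,c=cv2.connectedComponentsWithStats(m)
i=l[241,326]; cn,_=cv2.findContours((l==i).astype(np.uint8),cv2.RETR_EXTERNAL,cv2.CHAIN_APPROX_NONE)
w=cast(f,cn[0].reshape(-1,2),1)[:,:2].astype(np.float32); print("slip",cv2.minAreaRect(w), c[i])
# can tops: gradient circle via low-saturation
for nm,(cx,cy) in {"can":(195.5,194.5),"a":(334.5,170.5),"b":(330.5,206.5)}.items():
    print(nm,cast(f,[(cx,cy)],52).round(1))
S=env.grab_frame("scene"); hs=cv2.cvtColor(S["pixels"],cv2.COLOR_RGB2HSV)
m=cv2.inRange(hs,(3,110,30),(20,255,255)); n,l,s,c=cv2.connectedComponentsWithStats(m)
for i in range(1,n):
    if s[i,4]>40: print(s[i],c[i].round(1),cast(S,c[i],1)[0].round(1))
print("scene can top", cast(S,[(285,237)],52).round(1), "slip",cast(S,[(234,158)],1).round(1))
x=S["pixels"][215:270,255:315,::-1]; cv2.imwrite("pics/sc.png",cv2.resize(x,None,fx=8,fy=8,interpolation=cv2.INTER_CUBIC))
x=S["pixels"][130:200,150:260,::-1]; cv2.imwrite("pics/sr.png",cv2.resize(x,None,fx=7,fy=7,interpolation=cv2.INTER_CUBIC))
E
```

```text
[[689.6, -167.3], [681.6, -252.7]] -95.39
[[598.3, -154.3], [593.7, -239.0]] -93.12
[[511.5, -144.6], [504.4, -232.4]] -94.66
[[423.6, -134.9], [417.9, -227.6]] -93.54
[[684.6, -252.9], [415.1, -227.5]] 174.61
slip ((462.96844482421875, -188.32470703125), (56.3084716796875, 55.83955764770508), 84.69988250732422) [325.32662192 240.81655481]
can [[590.2 145.4  52. ]]
a [[ 642.2 -209.    52. ]]
b [[ 550.5 -194.1   52. ]]
[    0     0   218   193 17773] [73.9 77.1] [ 596.6 -947.7    1. ]
[ 317    0  104   36 1771] [378.8  13.2] [-651.1 -433.9    1. ]
[ 456    0   56   78 2586] [491.9  40.1] [-771.6   37.5    1. ]
[293   3  24  20 252] [304.5  12.2] [-423.  -681.9    1. ]
[319  14  71  32 435] [347.7  30.2] [-425.6 -435.5    1. ]
[240  38  67  30 746] [272.9  52.5] [ -66.8 -534.8    1. ]
[371  44  19   7  41] [381.   47.9] [-401.4 -248.1    1. ]
[441  73  14  10  42] [448.2  78. ] [-393.7   52.2    1. ]
[466  77  18  16  88] [474.3  85. ] [-418.1  141.1    1. ]
[486  87  20  19  79] [495.5  97. ] [-401.2  227.4    1. ]
[209 134  45  26 364] [233.  145.8] [ 422.7 -227.5    1. ]
[219 150  26  23 276] [231.1 159.4] [ 468.  -185.6    1. ]
[183 157  21  30 154] [195.2 170.7] [ 576.8 -223.9    1. ]
[158 172  19  30 148] [166.5 185.1] [ 672.3 -236.2    1. ]
[ 364  270   48   53 1334] [387.2 295.6] [511.2 404.    1. ]
scene can top [[587.9 151.4  52. ]] slip [[ 457.6 -183.8    1. ]]
```

View pics/sc.png

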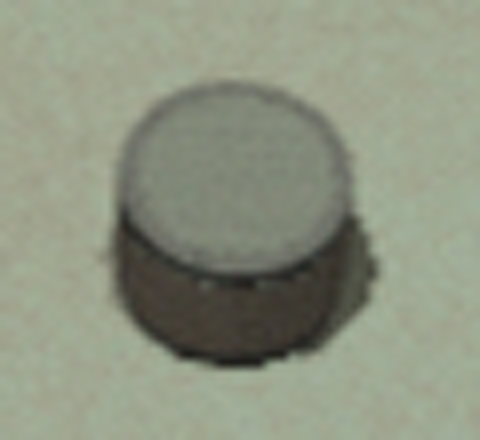

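View pics/sr.png

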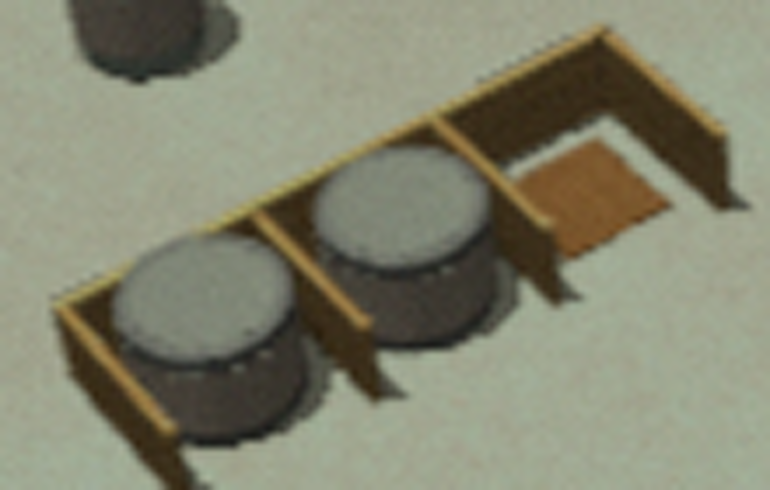

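Emit:
servo_tool --plan '[[[0,0,10.2],[0,0,0],40],[[0,0,10.2],[0,0,0],40],[[0,0,10.2],[0,0,0],40],[[0,0,10.2],[0,0,0],40],[[0,0,10.2],[0,0,0],40],[[0,0,10.2],[0,0,0],40],[[0,0,10.2],[0,0,0],40],[[0,0,10.2],[0,0,0],40],[[0,0,10.2],[0,0,0],40],[[0,0,10.2],[0,0,0],40]]'

```text
time_s: 1.55
ee_pos: [175.5, 546.6, 212.7]
ee_rot: [179.8, -0.0, -33.2]
force: [0.3, -0.2, 0.0]
gripper_width: 39.9
```

Emit:
servo_tool --plan '[[[0,0,-4.2],[0,0,0],40],[[0,0,0],[0,0,0],40],[[0,0,0],[60,8,0],40],[[0,0,0],[60,8,0],40],[[0,0,0],[60,8,0],40],[[0,0,0],[60,8,0],40],[[0,0,0],[60,8,0],40],[[0,0,0],[60,8,0],40],[[0,0,0],[60,8,0],40],[[0,0,0],[60,8,0],40]]'

```text
time_s: 2.8
ee_pos: [572.9, 252.7, 213.0]
ee_rot: [-179.9, -0.0, -29.0]
force: [0.4, 1.1, 0.3]
gripper_width: 39.7
```

Emit:
servo_tool --plan '[[[0,0,0],[32,4,0],40],[[0,0,0],[30,4,0],40],[[0,0,0],[0,0,40],40],[[0,0,0],[0,0,40],40],[[0,0,0],[0,0,30],40],[[0,0,0],[0,0,0],40],[[0,0,0],[0,0,0],40],[[0,0,0],[0,0,0],40],[[0,0,0],[0,0,0],40],[[0,0,0],[0,0,0],40]]'

```text
time_s: 4.05
ee_pos: [632.7, 210.5, 104.5]
ee_rot: [-179.5, -0.5, -29.9]
force: [-0.1, -0.2, 0.1]
gripper_width: 40.2
```

```bash
python3 - <<'E'
from workcell import env
import cv2
for n in ["scene","wrist"]:
    f=env.grab_frame(n); cv2.imwrite(f"pics/{n}1.png",f["pixels"][:,:,::-1])
    if n=="wrist": print(f)
print(env.state()["ee_pos"])
E
```

```text
{'pixels': array([[[192, 142,  90],
        [189, 142,  90],
        [190, 144,  93],
        ...,
        [223, 229, 215],
        [225, 229, 215],
        [223, 222, 209]],

       [[196, 149,  97],
        [191, 144,  93],
        [194, 146,  95],
        ...,
        [224, 228, 216],
        [224, 226, 211],
        [222, 220, 203]],

       [[188, 143,  89],
        [193, 146,  95],
        [192, 143,  94],
        ...,
        [224, 228, 215],
        [223, 224, 211],
        [223, 223, 208]],

       ...,

       [[ 37,  41,  48],
        [ 44,  51,  54],
        [ 46,  54,  58],
        ...,
        [ 34,  35,  34],
        [ 31,  32,  32],
        [ 17,  20,  16]],

       [[ 41,  41,  49],
        [ 49,  53,  57],
        [ 41,  49,  51],
        ...,
        [ 32,  25,  32],
        [ 19,  23,  23],
        [ 31,  32,  29]],

       [[ 40,  50,  51],
        [ 33,  37,  45],
        [ 41,  48,  51],
        ...,
        [ 25,  21,  27],
        [  9,  15,  21],
        [ 23,  18,  21]]], shape=(384, 512, 3), dtype=uint8), 'intrinsics': array([[292.24229589,   0.        , 256.69291146],
       [  0.        , 292.24229589, 187.03463046],
       [  0.        ,   0.        ,   1.        ]]), 'eye': array([663.50622667, 266.59870911, 275.39351281]), 'attitude': array([-13.15450228,  -0.46926753, -29.85335868])}
[632.59088343 210.46772063 104.21087179]
```

View pics/scene1.png

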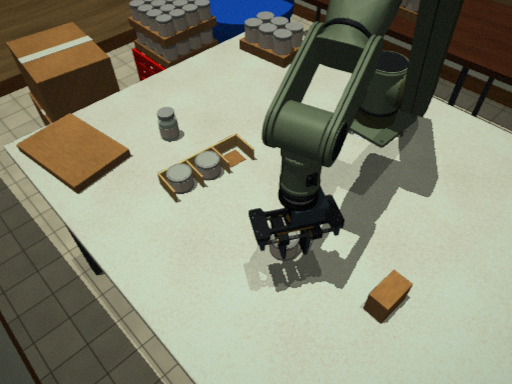

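View pics/wrist1.png

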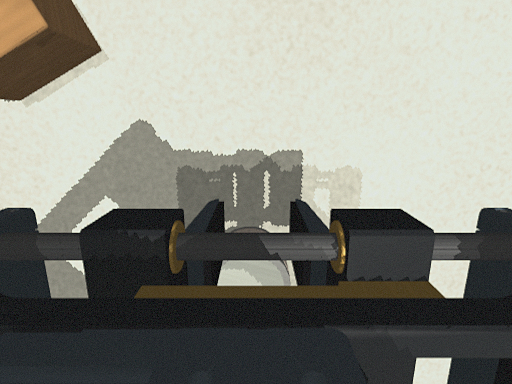

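```bash
python3 - <<'E'
from workcell import env
from h import *
f=env.grab_frame("wrist"); x=f["pixels"][200:300,180:340,::-1]; cv2.imwrite("pics/w2.png",cv2.resize(x,None,fx=5,fy=5,interpolation=cv2.INTER_CUBIC))
print(cast(f,[(250,226)],52),cast(f,[(290,262)],52), cast(f,[(256,226)],104), cast(f,[(30,90)],0))
E
```

```text
[[618.15472493 195.01118717  52.        ]] [[631.06110866 150.74787503  52.        ]] [[631.93503091 209.82574831 104.        ]] [[502.3270133  387.69033864   0.        ]]
```

View pics/w2.png

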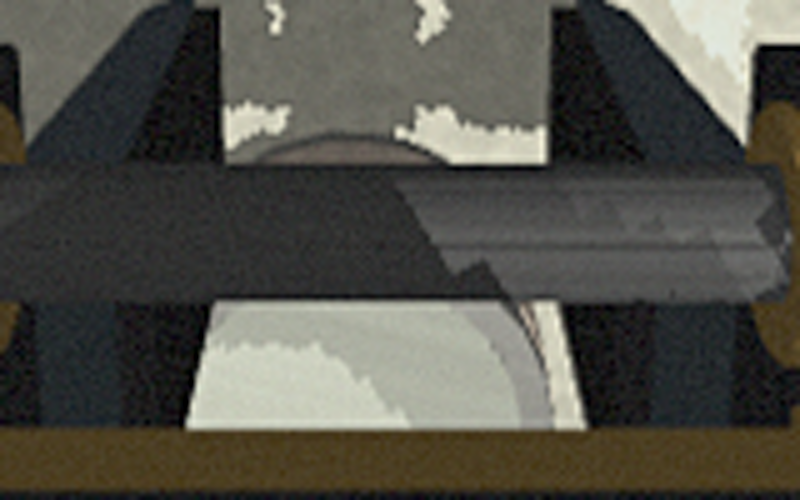

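```bash
python3 - <<'E'
from workcell import env
from h import *
f=env.grab_frame("wrist"); p=cast(f,[(249.6,227)],0)[0]; q=cast(f,[(290.5,284)],52)[0]
psi=np.radians(-29.9); t=np.array([632.6,210.5]); X=np.array([np.cos(psi),np.sin(psi)]); Y=np.array([np.sin(psi),-np.cos(psi)])
for r in (p,q): print(r[:2],(r[:2]-t)@X,(r[:2]-t)@Y)
E
```

```text
[606.56585572 177.61909045] -6.178184758318175 41.48205533313423
[621.57440226 132.60677213] 29.270764263118267 73.02151130276802
```

Emit:
servo_tool --plan '[[[0.5,-0.5,-1],[-6,0,0],40],[[0,0,0],[0,0,30],40],[[0,0,0],[0,0,30],40],[[0,0,0],[0,0,25],40],[[0,0,0],[0,0,5],40],[[0,0,0],[0,0,0],40],[[0,0,0],[0,0,0],40],[[0,0,0],[0,8,0],40],[[0,0,0],[0,8,0],40],[[0,0,0],[0,0,0],40]]'

```text
time_s: 5.5
ee_pos: [620.4, 201.0, 15.6]
ee_rot: [-178.7, -0.1, -28.7]
force: [-0.2, 0.4, 0.3]
gripper_width: 40.1
```

Emit:
servo_tool --plan '[[[-1.3,0,0],[-1,4,3],40],[[0,0,0],[0,8,0],40],[[0,0,0],[0,10,0],40],[[0,0,0],[0,12,0],40],[[0,0,0],[0,12,0],40],[[0,0,0],[0,12,0],40],[[0,0,0],[0,12,0],40],[[0,0,0],[0,12,0],40],[[0,0,0],[0,8,0],40],[[0,0,0],[0,4,0],40]]'

```text
time_s: 6.75
ee_pos: [571.7, 113.6, 12.8]
ee_rot: [-179.9, -0.2, -28.8]
force: [0.8, 1.3, -1.2]
gripper_width: 39.8
```

```bash
python3 - <<'E'
from workcell import env
import cv2
for n in ["scene","wrist"]:
    f=env.grab_frame(n); cv2.imwrite(f"pics/{n}2.png",f["pixels"][:,:,::-1])
print(env.state()["ee_pos"])
E
```

```text
[571.58343178 113.59856787  12.69886053]
```

View pics/scene2.png

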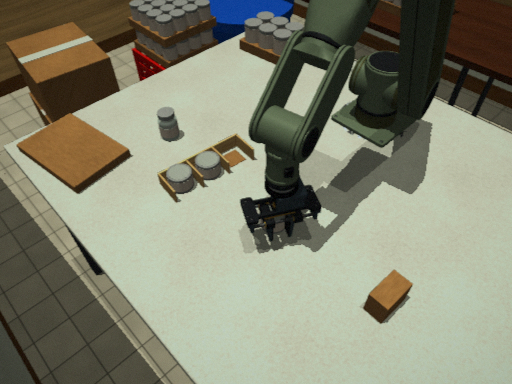

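View pics/wrist2.png

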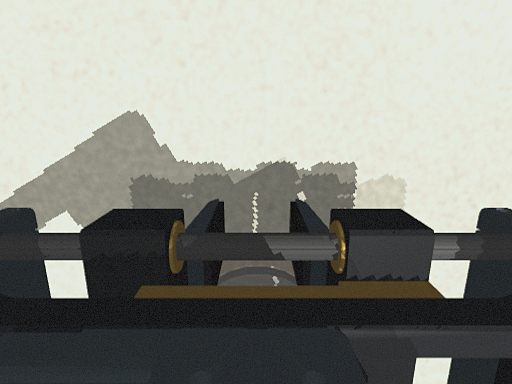

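Emit:
servo_tool --plan '[[[0,0,0],[0,6,1],40],[[0,0,0],[0,12,0],40],[[0,0,0],[0,14,0],40],[[0,0,0],[0,14,0],40],[[0,0,0],[0,14,0],40],[[0,0,0],[0,14,0],40],[[0,0,0],[0,14,0],40],[[0,0,0],[0,12,0],40],[[0,0,0],[0,8,0],40],[[0,0,0],[0,4,0],40]]'

```text
time_s: 8.1
ee_pos: [515.3, 9.4, 12.2]
ee_rot: [-179.8, -0.3, -28.8]
force: [1.8, 2.3, 1.1]
gripper_width: 39.9
```

```bash
python3 - <<'E'
from workcell import env
from h import *
for n in ["scene","wrist","top"]:
    f=env.grab_frame(n); cv2.imwrite(f"pics/{n}3.png",f["pixels"][:,:,::-1])
    if n=="wrist": cv2.imwrite("pics/w3.png",cv2.resize(f["pixels"][200:300,180:340,::-1],None,fx=5,fy=5,interpolation=cv2.INTER_CUBIC))
print(env.state()["ee_pos"],env.state()["ee_rot"])
E
```

```text
[515.04002164   9.5744528   12.01382906] [-179.87316981   -0.23230701  -28.73482915]
```

View pics/scene3.png

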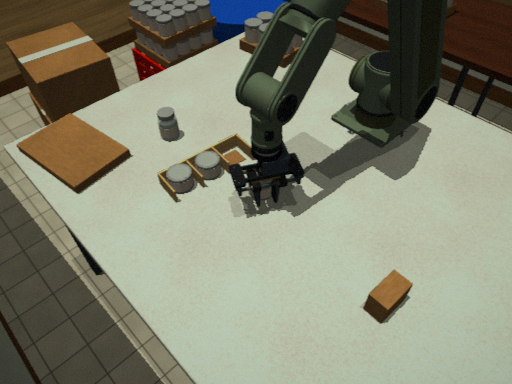

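View pics/w3.png

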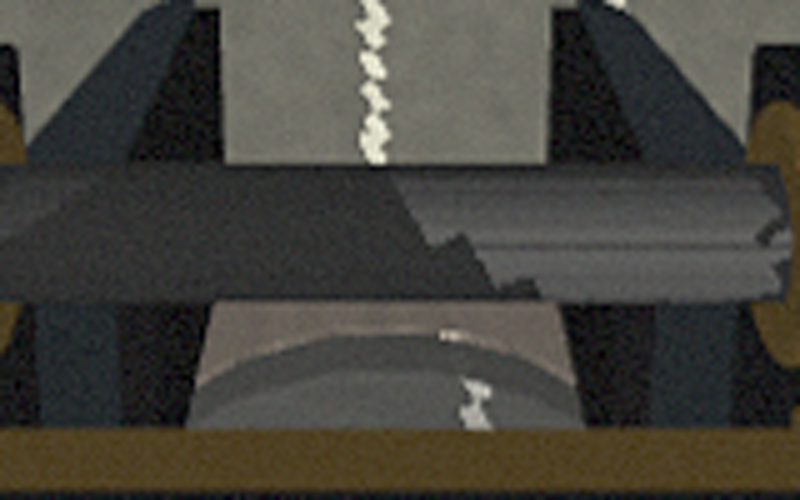

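View pics/top3.png

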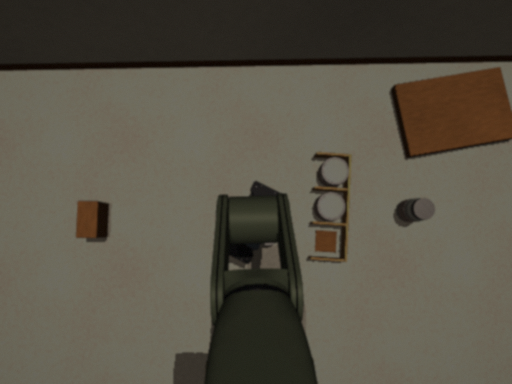

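Emit:
servo_tool --plan '[[[0,0,0],[0,8,1],40],[[0,0,0],[0,10,0],40],[[0,0,0],[0,9,0],40],[[0,0,-4.7],[-3.8,4,0],40],[[0,0,-4.7],[-3.8,4,0],40],[[0,0,-4.7],[-3.8,4,0],40],[[0,0,-4.7],[-3.8,4,0],40],[[0,0,-4.7],[-3.8,4,0],40],[[0,0,0],[0,2,0],40],[[0,0,0],[0,0,0],40]]'

```text
time_s: 9.5
ee_pos: [474.3, -32.2, 10.9]
ee_rot: [-179.9, -0.2, -4.7]
force: [1.4, 2.6, 2.0]
gripper_width: 40.0
```

```bash
cat > look.py <<'E'
import sys
from workcell import env
from h import *
k=sys.argv[1]
for n in ["scene","wrist"]:
    f=env.grab_frame(n); im=f["pixels"][:,:,::-1]
    x=cv2.resize(im[200:300,180:340],None,fx=5,fy=5,interpolation=cv2.INTER_CUBIC) if n=="wrist" else cv2.resize(im[110:230,150:330],None,fx=4.4,fy=4.4,interpolation=cv2.INTER_CUBIC)
    cv2.imwrite(f"pics/{n}{k}.png",x)
s=env.state(); t=s["ee_pos"]; p=np.radians(s["ee_rot"][2]); print(t,s["ee_rot"],s["force"],s["time_s"])
Y=np.array([np.sin(p),-np.cos(p)]); X=np.array([np.cos(p),np.sin(p)])
u=np.array([-.0906,-.9959]); v=np.array([.9959,-.0906]); sl=np.array([463,-188.3])
c=t[:2]+46*Y-sl
print("can est in lane: x",c@u,"y",c@v," tcp lane y",(t[:2]-sl)@v)
b=cast(f,[(257.6,266.6)],52)[0,:2]-t[:2]; print("rim ref",b@X,b@Y)
E
python3 look.py 4
```

```text
[474.34448405 -32.18351044  10.85665927] [-179.93503354   -0.20465707   -4.62776106] [0.78062107 0.37761672 1.07287606] 9.6
can est in lane: x -110.50592201775025 y -2.3883187610045535  tcp lane y -2.846182287057602
rim ref 0.1540768816173256 5.938850515478542
```

View pics/scene4.png

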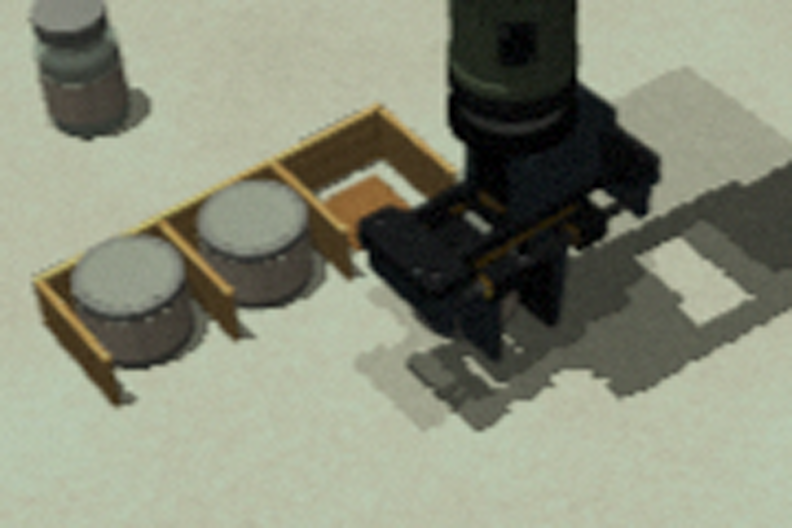

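View pics/wrist4.png

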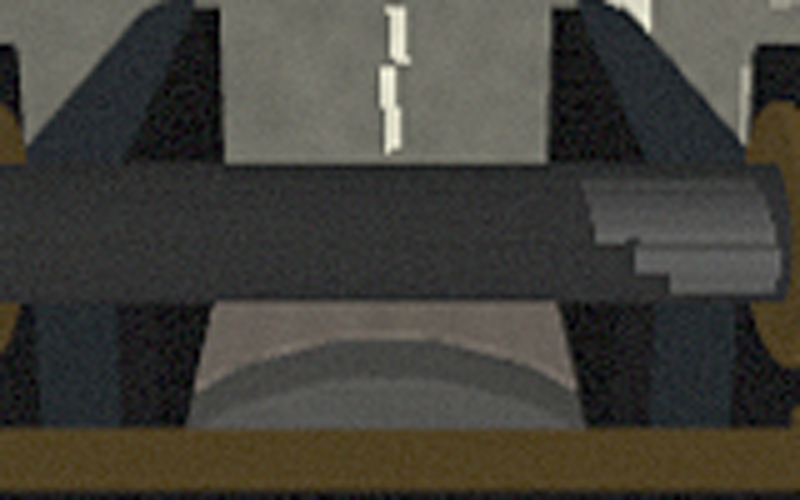

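Emit:
servo_tool --plan '[[[0,0,0.5],[1,6,0],40],[[0,0,0],[1,10,0],40],[[0,0,0],[0.5,10,0],40],[[0,0,0],[0,10,0],40],[[0,0,0],[0,10,0],40],[[0,0,0],[0,10,0],40],[[0,0,0],[0,10,0],40],[[0,0,0],[0,8,0],40],[[0,0,0],[0,5,0],40],[[0,0,0],[0,0,0],40]]'

```text
time_s: 10.85
ee_pos: [468.6, -116.8, 10.6]
ee_rot: [-179.9, -0.1, -5.3]
force: [0.2, 2.3, 2.0]
gripper_width: 40.0
```

```bash
python3 look.py 5
```

```text
[ 468.53174799 -116.57035571   10.51574659] [-1.79916653e+02 -8.66009068e-02 -5.24216479e+00] [ 0.17308509 -0.51433095 -0.80940972] 10.95
can est in lane: x -25.93616384139934 y -1.0250480082125577  tcp lane y -0.9896379540085305
rim ref 0.28813865686665474 5.853681836737624
```

View pics/scene5.png

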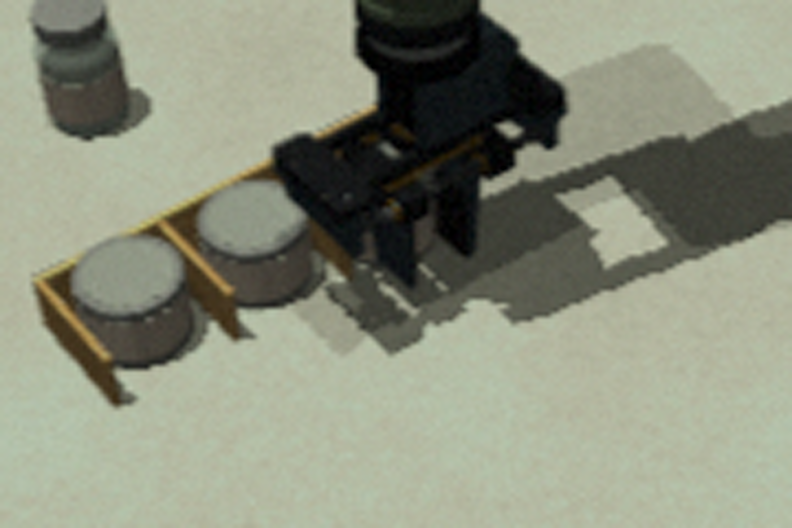

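View pics/wrist5.png

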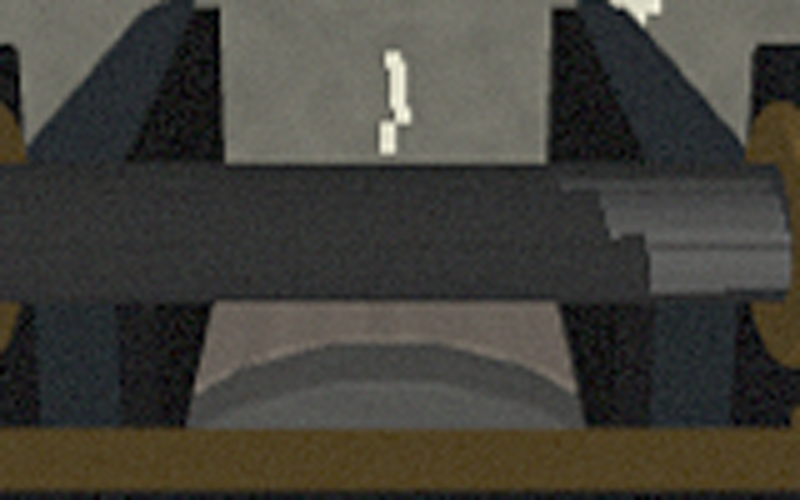

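Emit:
servo_tool --plan '[[[0,0,0],[1,3,0],40],[[0,0,0],[0,3,0],40],[[0,0,0],[0,3,0],40],[[0,0,0],[0,3,0],40],[[0,0,0],[0,3,0],40],[[0,0,0],[0,3,0],40],[[0,0,0],[0,2,0],40],[[0,0,0],[0,2,0],40],[[0,0,0],[0,2,0],40],[[0,0,0],[0,0,0],40]]'

```text
time_s: 12.2
ee_pos: [466.8, -141.3, 10.3]
ee_rot: [-179.9, -0.0, -5.2]
force: [0.1, 2.6, 1.3]
gripper_width: 40.1
```

Emit:
servo_tool --plan '[[[0,0,0],[0,1.5,0],40],[[0,0,0],[0,1.5,0],40],[[0,0,0],[0,1,0],40],[[0,0,0],[0,1,0],40],[[0,0,0],[0,1,0],40],[[0,0,0],[0,1,0],40],[[0,0,0],[0,1,0],40],[[0,0,0],[0,1,0],40],[[0,0,0],[0,1,0],40],[[0,0,0],[0,1,0],40]]'

```text
time_s: 13.45
ee_pos: [466.4, -145.5, 10.5]
ee_rot: [-179.2, 0.0, -5.5]
force: [0.7, 6.9, 3.2]
gripper_width: 40.3
```

Emit:
servo_tool --plan '[[[0,0,0],[0,2,0],40],[[0,0,0],[0,2,0],40],[[0,0,0],[0,3,0],40],[[0,0,0],[0,3,0],40],[[0,0,0],[0,3,0],40],[[0,0,0],[0,3,0],40],[[0,0,0],[0,3,0],40],[[0,0,0],[0,3,0],40],[[0,0,0],[0,3,0],40],[[0,0,0],[0,3,0],40]]'

```text
time_s: 14.7
ee_pos: [467.6, -144.4, 11.4]
ee_rot: [-176.4, 0.1, -6.6]
force: [4.5, 17.4, 4.1]
gripper_width: 40.0
```

```bash
python3 look.py 6
```

```text
[ 467.63860698 -144.4355176    11.41294042] [-1.76401960e+02  1.20491368e-01 -6.58250606e+00] [ 4.55770981 17.51658668  4.8318316 ] 14.8
can est in lane: x 1.8822548514498865 y -0.46594379367318295  tcp lane y 0.6454665836746895
rim ref 0.401936021741966 8.517028218230685
```

View pics/scene6.png

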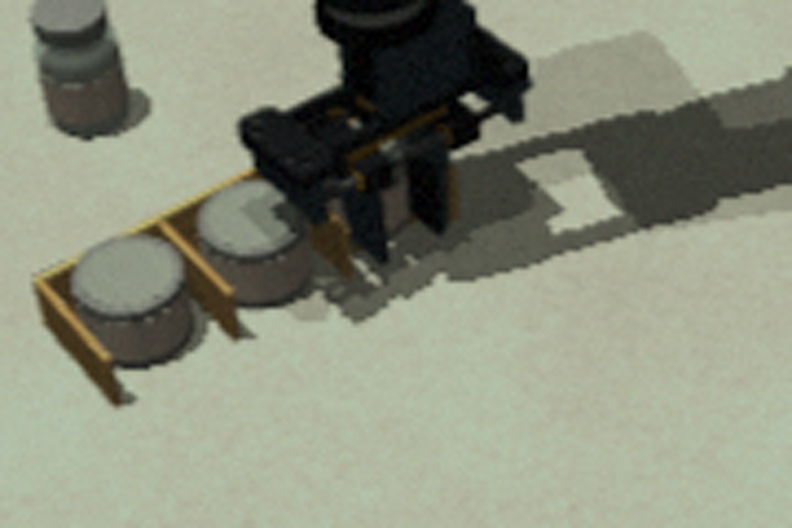

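Emit:
servo_tool --plan '[[[0,0,0],[0,-3,0],40],[[-1.5,0,0],[0,-6,0],40],[[-2,0,-1],[0,-15,0],40],[[0,0,0],[0,-25,0],40],[[0,0,0],[0,-30,0],40],[[0,0,0],[0,-30,-10],40],[[0,0,0],[0,-30,-40],40],[[0,0,0],[0,-30,-40],40],[[0,0,0],[0,-30,-40],40],[[0,0,0],[0,-20,0],40]]'

```text
time_s: 16.05
ee_pos: [490.2, 74.3, 143.3]
ee_rot: [179.4, 0.1, -5.5]
force: [0.8, 0.1, -1.4]
gripper_width: 40.1
```

```bash
python3 - <<'E'
from workcell import env
from h import *
f=env.grab_frame("top"); im=f["pixels"][:,:,::-1]; cv2.imwrite("pics/top7f.png",im)
cv2.imwrite("pics/top7.png",cv2.convertScaleAbs(cv2.resize(im[140:275,290:370],None,fx=4.4,fy=4.4,interpolation=cv2.INTER_CUBIC),alpha=1.6))
f=env.grab_frame("scene"); im=f["pixels"][:,:,::-1]
cv2.imwrite("pics/scene7.png",cv2.resize(im[130:200,150:260],None,fx=7,fy=7,interpolation=cv2.INTER_CUBIC))
print(env.state()["ee_pos"])
E
```

```text
[488.35031718  74.38564336 140.7422641 ]
```

View pics/top7f.png

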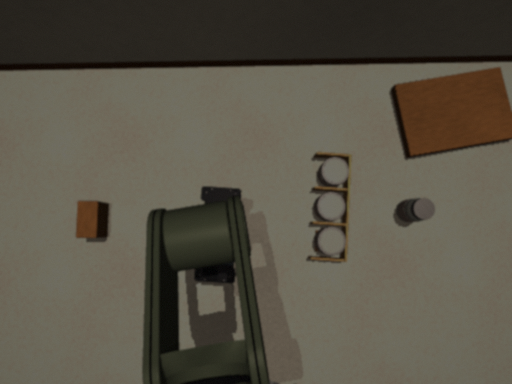

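View pics/top7.png

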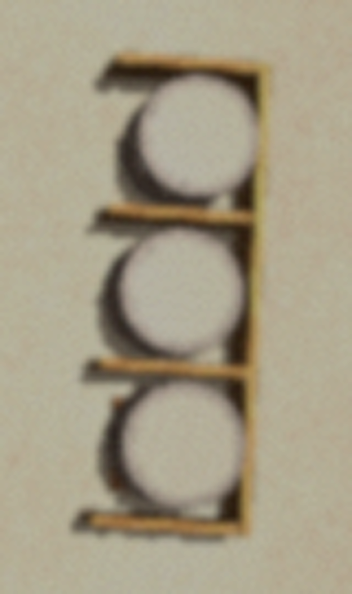

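View pics/scene7.png

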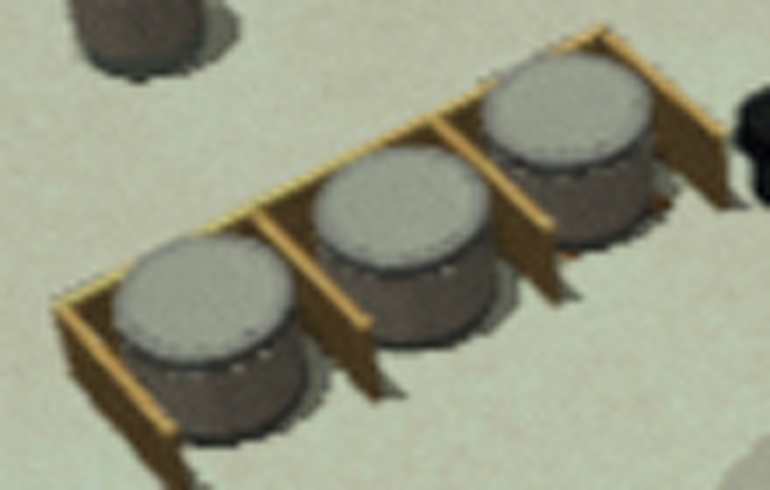

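```bash
python3 - <<'E'
from workcell import env
from h import *
f=env.grab_frame("top")
c=cast(f,[(290+183.5/4.4-.4,140+444.5/4.4-.4)],52)[0,:2]-[463,-188.3]
print(c, c@[-.0906,-.9959], c@[.9959,-.0906])
env.job_done()
E
```

```text
[ 1.88724239 -3.46300034] 3.2778178804072997 2.1932525269385446
the job is handed in; nothing more can be done
```

The can is home in the empty lane, the one nearest the robot, and I have handed in the job at about 16 s of the 48 s allowed. No verdict was reported.

I pushed the can from behind with two fingertips 40 mm apart. It went straight to the lane axis, turned about 24°, and slid in until it stopped against the back wall. The push force rose from about 2.5 N while sliding to 17 N at the stop. I then backed the gripper straight out and lifted it clear.

**Last checks:**
- **Can position:** the top camera puts its centre about 3 mm deeper than the slip's centre and 2 mm to the side. That is inside the 12 mm limit and close to the camera's error of about 2 mm. Since the wall blocks anything deeper than x = 0, the 3 mm is probably measurement error.
- **Can stance:** it looks upright and in contact with the back wall in both views. I judged this by eye and did not measure the tilt.
- **Other objects:** the two shelf cans, the jar and the carton look unmoved against the first pictures. I compared these by eye too.

**Disagreement:** at the start, the top and scene cameras differed by about 6 mm on the can's position. A wrist camera measurement fell between them and agreed within about 2 mm with the averaged position I used. While pushing, it also showed the can sat about 42 mm ahead of the tool rather than the 46 mm I had assumed, so I allowed for that in the final push.

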